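# Dip-check a drained product tank

### The job

The small steel tank has been drained for a product change and must be dip-checked. Swing the dust cover on its lid fully aside from the dip slot, then take the dip gauge out of its stand and lower the blade through the slot until its cross stop sits down on the port. Draw the gauge out again, turn it so that the blade lies level with one of its flat graduated faces up, and finish while still holding it like that in the gripper, raised well above the height of the tank; leave the other things on the bench where they are.

Things in the scene. Friction and masses are not known exactly. Their poses are not given: they have to be found in the camera images.
- tank: fixed lidded steel tank, left or right of the middle: 170 (x) x 150 (y) mm, lid top at z 105 mm; brass tap reaching 36 mm out on its -x side, bar handles 26 mm out on its y sides. Origin: centre of the underside, z up. On the lid: an aluminium dip port, 48 (x) x 104 (y) mm, top at z 120 mm, and a black filling cap, 40 mm across, top at z 118 mm, on the -x part
- dip_port (a point): centre of the dip slot's mouth in the port's top face, above the tank's centre, z 120 mm; axes as the tank's. The slot is 27 mm along y, 7 mm along x, with a 2.5 mm bevel round its mouth, and goes straight down into the hollow tank (free depth 106 mm)
- cover (a joint): angle of the flat steel dust cover (32 mm wide, top 5 mm above the port's) on an upright pivot pin 45 mm to the slot centre's -y side (tank axes). 0: over the slot, pointing to the tank's +y; grows as the free end swings towards the tank's +x (clockwise from above), stop at 1.62. Stays where left (0.04 N m friction); slot clear beyond 1.15. Starts at 0 to 0.25
- cover_knob (a point): middle of the black upright knob near the cover's free end: 17 mm across, top 30 mm above the port's top; this point is 18 mm above the port's top (z 138 mm) and 79 mm from the pivot pin. Push it sideways or pinch it from above
- stand: fixed gauge stand, left or right of the middle: grey foot plate 100 (x) x 110 (y) x 12 mm with an upright flat steel sheath whose flanged mouth (30 x 50 mm) is at z 120 mm. Origin: centre of the foot's underside, z up; the mouth's slot, 29 mm along y and 9 mm along x, is straight above it
- dip_gauge: loose gauge, 0.11 kg, upright in the stand, cross stop on its mouth. Origin: centre of the stop's underside; z towards the handle, x square to the blade's flat faces, y across its width. Blade 24 (y) x 4 (x) mm, reaching 100 mm to -z, graduated on both faces; stop 40 (y) x 22 x 6 mm; black handle 28 (y) x 18 (x) mm, z 6 to 72 mm. A half turn about z makes no difference
- handle_mid (a point): middle of the gauge's handle, on its axis 46 mm above the gauge's origin; grip here from above across the 28 mm (gauge y)
- blade_tip (a point): lower end of the gauge's blade, 100 mm from the gauge's origin along its -z
- funnel: bystander: steel funnel standing mouth down, 95 mm across, 86 mm high, origin centre of its underside
- tape_roll: bystander: roll of tan tape lying flat, 94 mm across, 24 mm high, origin centre of its underside
- lotion_bottle_8: bystander: amber bottle, 58 mm across, 143 mm high, at the back near the press, origin centre of its underside
- tamper: bystander: beech-handled jar tamper, 42 mm across, 83 mm high, at the left, origin centre of its underside
- marker_pen: bystander: black-capped white marker lying at the right, 120 x 16 mm, origin centre of its underside
Not all that is in view belongs to the job. Of the things that look like the dip_gauge, the larger one is meant.

How it is judged:
By the outcome, as a careful person would: the job done as asked, in the order asked, and still so for the second after the job is handed in, while the arm keeps its last pose, push and grip.
It also fails if it takes over 72 s, if anything falls off the work surface, if the arm or the gripper's body presses on something with over 40 N, if the wrist force passes 120 N, or if a joint passes its speed limit or range.

### The arm

A 6-joint arm with a two-finger parallel gripper is mounted at the origin on a cart in front of the work surface, level with it; the furniture and walls round the work are solid. World frame = base frame: x ahead of the robot, y to its left, z up, the work surface at z = 0. Lengths are in m, angles in rad, forces in N, time in s.
With the tool pointing down it reaches from about 0.35 to 0.775 m from the base axis. Payload 7.3 kg.
Tool frame: the origin (TCP) lies at the centre of the arm's flange, where the gripper is bolted on; the fingertips stand 178 mm ahead of it and the grasp point (between the pads) lies 159 mm ahead of it (tip_extent is the distance from the TCP to the fingertips, in m); z points along the fingers, y is the line along which they close (so a half turn about z gives the same grasp; the last joint's range is limited). The gripper opens to 92 mm and grips with 3 to 60 N. Pads are 19 mm wide; open, the fingers measure 130 mm over their backs; the gripper's body (75 mm by 190 mm) begins 47 mm behind the grasp point.
Start: joints at [-1.271, 0.342, 1.524, -0, 1.275, -0.146], TCP at [0.226, -0.474, 0.405] pointing down, gripper open.
Joint ranges: [-2.53, 2.53], [-0.77, 2.02], [0.04, 2.7], [-1, 4.14], [0.28, 2.66], [-3.11, 3.11]. Speed limits (rad/s): [2.57, 2.57, 3.14, 3.14, 3.14, 3.14].

### API

Orientations are given as [roll, pitch, yaw] about the fixed x, y, z axes, in that order (R = Rz(yaw) Ry(pitch) Rx(roll)).
In Python, from cell import * gives the robot as it stands.
- The arm moves only by the tool arm_command, never from a script. Its arguments are lists of equal length, an entry for each row: "xyz": the shift along the world's x, y, z in mm, a list of three; "spin": the turn about the world's z in degrees. In form: {"xyz": [[tx, ty, tz], ...], "spin": [spin, ...]}. A call has 1 to 20 rows; each row shifts and turns the commanded pose from where the row before left it; what a row does not reach is not made up. A row lasts 1/10 s, in which the tool goes at most 50 mm and 8.59 degrees, less where a joint would pass 70% of its speed; a pose out of reach is approached as far as the arm can. A call with a gripper value outside its range is refused whole. "jaw" is the opening, from -1 (shut) to 1 (fully open), set as the call begins (left out, the last holds). The fingers move at their own pace and stop on an object; "squeeze" is the grip in N (left out, the last holds). Time passes only in rows, so rows that do not move let the fingers close. It gives the time, the measured TCP pose, the force, the opening and the grip force at its end, in the units of the state.
- observe(): the state, without advancing time (a new reading comes with each control period).
- read_camera(name): name is "side" or "top" or "wrist"; returns a dict with "img" (480x640x3 uint8, red, green, blue), "depth" (480x640 float32, m along the optical axis (not along the pixel's ray), 0 where there is no reading), "fx", "fy", "cx", "cy" (pixels), "world_from_camera" (4x4, takes a point from camera to world coordinates). Camera axes: x right, y up, looking along -z (the intrinsics and any distortion apply to the point x, -y, -z); pixel columns grow to the right and rows downward; lengths in m; the calibration is good to about 2 mm. A picture is of the moment at which its call begins.
- hand_in(): hands the job in; it is judged then, once.
The state is a dict: "time": time; "qpos": joint angles; "qvel": joint speeds; "joint_efforts": joint torques, N m; "tool_pos": TCP position; "tool_rot": TCP orientation; "contact_force": force on the tool from outside, world axes, zero at the start; "torque": the same for the moment, N m; "opening": finger opening in m; "grip_force": force on a finger pad.
Only numpy, scipy, OpenCV 4.12 (cv2) and the standard library are available. Lean on these libraries where they do the work, as an engineer would, in place of code of your own. Each camera call takes 0.05 s, during which the arm holds its last target. There are 200 camera calls.

## Working session

There is one attempt and no reset: what is moved stays moved. The work goes in short steps, Python scripts to look and compute and a tool call to move; the robot and the scene stay as the last step left them, time stands still between calls to the robot, and variables do not carry over. Pictures are saved under pics/ and viewed, at most 10 in all, crops included, and the job is handed in when it is done.

Besides the shell and the picture viewer there is one more tool, called after "Call:" by a JSON object that holds its "method" and its "body". arm_command: Moves the arm, as the interface text tells. Its arguments: {"type":"object","properties":{"xyz":{"type":"array","items":{"type":"array","items":{"type":"number"}}},"spin":{"type":"array","items":{"type":"number"}},"jaw":{"type":"number"},"squeeze":{"type":"number"}},"required":["xyz","spin"]}

```bash
mkdir -p pics
cat > h.py <<'E'
from cell import *
import numpy as np, cv2
def cloud(c):
    v,u=np.mgrid[0:480,0:640]; d=c["depth"]
    P=np.stack([(u-c["cx"])/c["fx"]*d,-(v-c["cy"])/c["fy"]*d,-d,np.ones_like(d)],-1)
    W=P@np.array(c["world_from_camera"]).T
    W=W[...,:3]; W[d==0]=np.nan
    return W
def save(c,n): cv2.imwrite("pics/"+n,c["img"][...,::-1])
E
python3 - <<'E'
from h import *
s=observe(); print({k:np.round(v,3) for k,v in s.items()})
for n in ("top","side"):
    c=read_camera(n); save(c,n+"0.png"); print(n,c.keys(),c["fx"],np.round(c["world_from_camera"],3)); np.save(n+"W.npy",cloud(c))
E
```

```text
{'time': np.float64(0.0), 'qpos': array([-1.271,  0.343,  1.525, -0.   ,  1.275, -0.146]), 'qvel': array([-0.   , -0.001,  0.002, -0.001,  0.001, -0.001]), 'joint_efforts': array([  0.   , -43.124, -24.422,   0.071,   0.056,  -0.   ]), 'tool_pos': array([ 0.226, -0.474,  0.404]), 'tool_rot': array([-3.14 , -0.   ,  0.446]), 'contact_force': array([-0.823,  0.191,  0.572]), 'torque': array([-0.001,  0.043, -0.015]), 'grip_force': np.float64(0.0), 'opening': np.float64(0.092)}
top dict_keys(['img', 'depth', 'fx', 'fy', 'cx', 'cy', 'world_from_camera']) 451.31014558714475 [[-0.002  0.986 -0.167  0.37 ]
 [-1.    -0.004 -0.008  0.009]
 [-0.009  0.167  0.986  1.234]
 [ 0.     0.     0.     1.   ]]
side dict_keys(['img', 'depth', 'fx', 'fy', 'cx', 'cy', 'world_from_camera']) 585.6795848160596 [[ 0.981  0.118 -0.155  0.342]
 [-0.194  0.501 -0.843 -1.163]
 [-0.021  0.857  0.514  0.845]
 [ 0.     0.     0.     1.   ]]
```

View pics/top0.png

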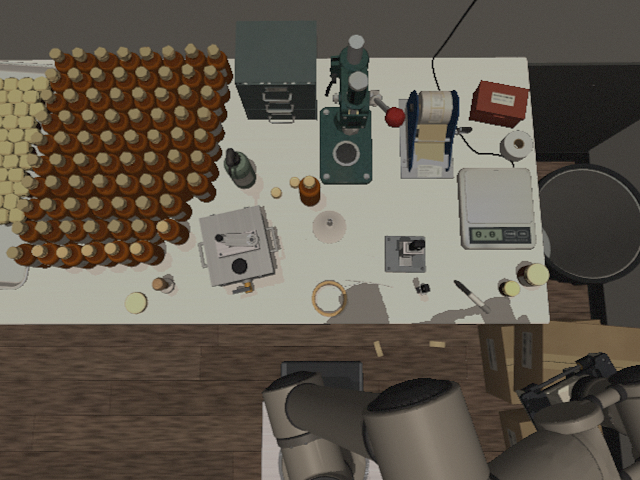

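View pics/side0.png

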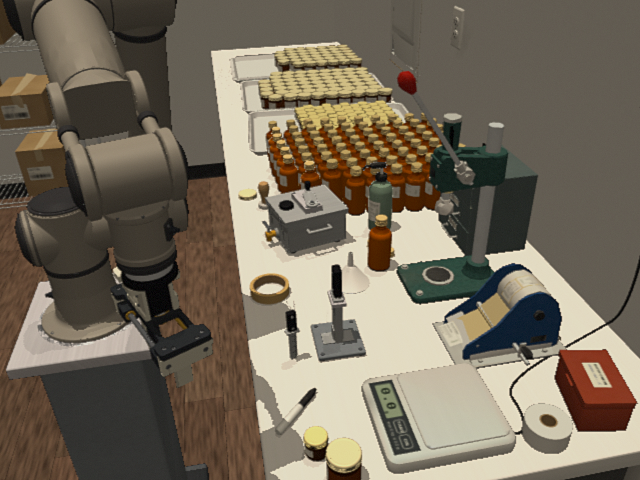

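The top view shows the tank at (238,247) with its tap at the bottom (tank −x faces the robot) and its knob near (224,240). The stand is at (405,253). Gauge candidates: the large one in the stand (top 416,245; side 337,280) and a small one (top 422,288; side 292,330). I choose the larger, in the stand.

Run:
```python
from h import *
t=cv2.imread("pics/top0.png"); W=np.load("topW.npy"); S=np.load("sideW.npy"); s=cv2.imread("pics/side0.png")
a=cv2.resize(t[195:305,190:300],(400,400),interpolation=cv2.INTER_CUBIC); b=cv2.resize(t[195:305,360:470],(400,400),interpolation=cv2.INTER_CUBIC)
cv2.imwrite("pics/crop1.png",np.hstack([a,b]))
def rep(n,X,m):
    P=X[m]; 
    if len(P)<5: print(n,len(P));return
    r=cv2.minAreaRect((P[:,:2]*1000).astype(np.float32)); print(n,len(P),"mean",np.round(P.mean(0),4),"rect",np.round(r[0],1),np.round(r[1],1),round(r[2],1))
def roi(u0,u1,v0,v1):
    m=np.zeros((480,640),bool); m[v0:v1,u0:u1]=1; return m
R=roi(190,290,195,300); z=W[...,2]
rep("lid",W,R&(z>.098)&(z<.110))
rep("port",W,R&(z>.115)&(z<.1225)); rep("port+cover",W,R&(z>.115)&(z<.130)); rep("knob",W,R&(z>.140)&(z<.155))
R=roi(375,440,220,280)
rep("foot",W,R&(z>.008)&(z<.016)); rep("mouth",W,R&(z>.113)&(z<.130)); rep("handletop",W,R&(z>.175)&(z<.2))
R=roi(315,360,250,340); z=S[...,2]
rep("s handle",S,R&(z>.135)&(z<.2)); rep("s top",S,R&(z>.188)&(z<.2));rep("s mouth",S,R&(z>.113)&(z<.13)); rep("s foot",S,roi(300,370,310,360)&(z>.008)&(z<.016))
R=roi(260,350,175,250); rep("s lid",S,R&(z>.1)&(z<.108)); rep("s knob",S,R&(z>.138)&(z<.155))
```

```text
lid 3227 mean [0.5449 0.2203 0.1054] rect [545.2 220. ] [184.6 158.7] 12.6
port 540 mean [0.5225 0.216  0.1196] rect [523.8 208.7] [104.2 103.6] 12.7
port+cover 962 mean [0.5356 0.2121 0.1222] rect [523.1 210.4] [103.3 107.7] 7.1
knob 41 mean [0.5567 0.2534 0.1499] rect [557.2 254.1] [15.7 14.3] 29.1
foot 961 mean [ 0.5287 -0.2198  0.0123] rect [ 549.8 -225. ] [114.4 132.6] 89.2
mouth 133 mean [ 0.5289 -0.2197  0.1218] rect [ 532.7 -225.9] [50.6 29.6] 85.4
handletop 104 mean [ 0.5326 -0.225   0.19  ] rect [ 532.7 -225.8] [27.  18.4] 89.4
s handle 313 mean [ 0.5347 -0.2346  0.1693] rect [ 535.7 -228.2] [19.1 29.6] 6.5
s top 74 mean [ 0.5358 -0.2289  0.1918] rect [ 536.3 -227.4] [29.8 17.4] 88.8
s mouth 199 mean [ 0.5337 -0.238   0.1215] rect [ 536.6 -225.1] [54.  30.2] 88.5
s foot 1311 mean [ 0.5347 -0.2354  0.0126] rect [ 536.7 -226.6] [113.7 100.7] 89.5
s lid 1424 mean [0.5547 0.2186 0.1048] rect [558.3 255.8] [293.5 231.2] 76.7
s knob 35 mean [0.5583 0.252  0.1459] rect [558.4 255. ] [17.  13.9] 80.3
```

View pics/crop1.png

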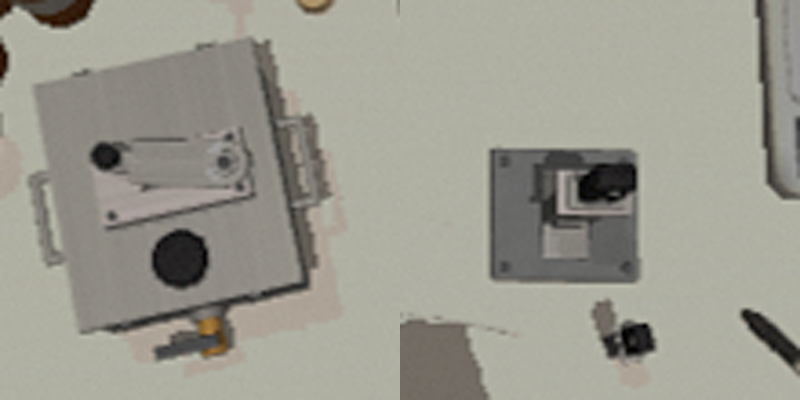

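The right crop confirms it: a tall black-handled gauge is in the stand's sheath, and the small loose one lies outside. On the left, the knob is at crop (105,155), the pin at (225,160), and the port's lower edge is tilted about 12°. I'll move over the stand for a wrist look.

Call:
{"method": "arm_command", "body": {"xyz": [[25,25,5],[25,25,5],[25,25,5],[25,25,5],[25,25,5],[25,25,5],[25,25,5],[25,25,5],[25,25,0],[25,25,0],[0,0,0],[0,0,0]], "spin": [-2.6,-2.6,-2.6,-2.6,-2.6,-2.6,-2.6,-2.6,-2.6,-2.2,0,0]}}

```text
time: 1.3
tool_pos: [0.4766, -0.2232, 0.4442]
tool_rot: [-3.141, 0.001, 0.001]
contact_force: [-0.6, -0.1, -0.5]
opening: 0.0922
grip_force: 0.0
```

Run:
```python
from h import *
s=observe(); print(s["time"],np.round(s["tool_pos"],4),np.round(s["tool_rot"],4))
c=read_camera("wrist"); save(c,"w1.png"); W=cloud(c); np.save("w1.npy",W); print(c["fx"],np.round(c["world_from_camera"],3))
```

```text
1.3 [ 0.4766 -0.2232  0.4442] [-3.1414e+00  1.2000e-03  1.3000e-03]
339.24006726327866 [[ 0.001  0.96   0.278  0.552]
 [-1.     0.     0.001 -0.224]
 [ 0.001 -0.278  0.96   0.424]
 [ 0.     0.     0.     1.   ]]
```

View pics/w1.png

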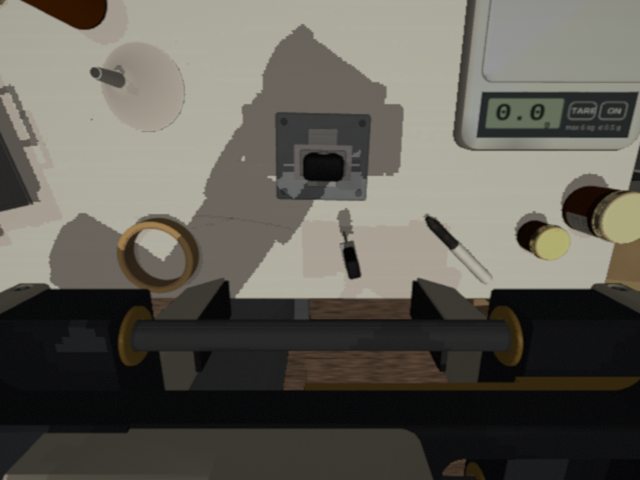

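The wrist view shows the gauge handle top at (323,166) in the grey stand, with the tamper-like small gauge at (350,258). Next I measure the gauge, then move to the tank.

Run:
```python
from h import *
W=np.load("w1.npy"); z=W[...,2]
def rep(n,lo,hi,u0,u1,v0,v1):
    m=np.zeros(z.shape,bool); m[v0:v1,u0:u1]=1; m&=(z>lo)&(z<hi); P=W[m]
    r=cv2.minAreaRect((P[:,:2]*1000).astype(np.float32)); print(n,len(P),np.round(np.median(P,0),4),np.round(r[0],1),np.round(r[1],1),round(r[2],2))
rep("top",.186,.2,290,360,130,195); rep("mouth",.117,.123,270,380,130,195); rep("foot",.008,.016,265,380,105,210)
```

```text
top 1069 [ 0.5375 -0.2257  0.1911] [ 536.9 -226. ] [27.9 18. ] 89.16
mouth 627 [ 0.5448 -0.2263  0.1195] [ 536.9 -226.4] [49.2 29.9] 88.85
foot 5946 [ 0.5513 -0.226   0.0117] [ 536.8 -226.2] [109.9 100.1] 88.71
```

Call:
{"method": "arm_command", "body": {"xyz": [[-5,40,0],[-5,40,0],[-5,40,0],[-5,40,0],[-5,40,0],[0,40,0],[0,40,0],[0,40,0],[0,40,0],[0,40,0],[0,40,0],[0,0,0],[0,0,0]], "spin": [0,0,0,0,0,0,0,0,0,0,0,0,0]}}

```text
time: 2.65
tool_pos: [0.4514, 0.2158, 0.4445]
tool_rot: [3.141, 0.001, -0.0]
contact_force: [0.1, -0.3, 0.2]
opening: 0.0918
grip_force: 0.0
```

Run:
```python
from h import *
s=observe(); print(s["time"],np.round(s["tool_pos"],4),np.round(s["tool_rot"],4))
c=read_camera("wrist"); save(c,"w2.png"); W=cloud(c); np.save("w2.npy",W); print(np.round(c["world_from_camera"],3))
```

```text
2.65 [0.4514 0.2158 0.4445] [ 3.1406e+00  6.0000e-04 -3.0000e-04]
[[-0.001  0.961  0.278  0.527]
 [-1.    -0.002  0.002  0.215]
 [ 0.002 -0.278  0.961  0.424]
 [ 0.     0.     0.     1.   ]]
```

View pics/w2.png

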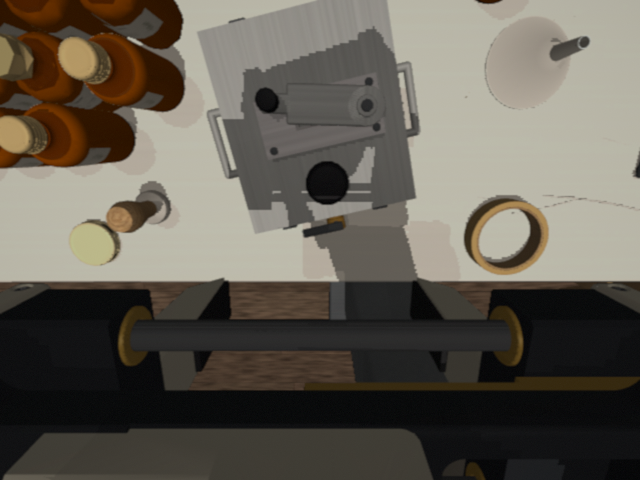

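The wrist view shows the knob at (267,100), the pin at (367,105) and the lid over about (198–415, 0–233). The cover is still over the slot.

Run:
```python
from h import *
W=np.load("w2.npy"); z=W[...,2]
def rep(n,lo,hi,u0,u1,v0,v1):
    m=np.zeros(z.shape,bool); m[v0:v1,u0:u1]=1; m&=(z>lo)&(z<hi); m=cv2.morphologyEx(m.astype(np.uint8),cv2.MORPH_OPEN,np.ones((3,3)))>0; P=W[m]
    r=cv2.minAreaRect((P[:,:2]*1000).astype(np.float32)); print(n,len(P),np.round(np.median(P,0),4),np.round(r[0],1),np.round(r[1],1),round(r[2],2))
R=(190,425,0,240)
rep("lid",.102,.108,*R); rep("port",.118,.1222,245,400,60,165); rep("cover",.1228,.128,245,400,60,165); rep("port+cover",.1175,.128,245,400,60,165);rep("knob",.145,.155,245,300,70,130)
rep("cap",.115,.1215,300,352,155,210); rep("pin",.1285,.14,340,395,80,130)
```

```text
lid 28162 [0.575  0.228  0.1045] [548.  220.5] [178.6 158.9] 12.67
port 3163 [0.5364 0.2269 0.1196] [549.2 214.8] [ 48.1 104.2] 12.66
cover 3660 [0.5589 0.2082 0.1246] [558.5 206.5] [90.6 31.5] 88.26
port+cover 7106 [0.5489 0.2148 0.1233] [552.7 214.1] [ 54.6 107.1] 12.66
knob 419 [0.5597 0.2554 0.1494] [559.9 255.4] [16.  15.8] 44.49
cap 1371 [0.4938 0.2085 0.1174] [493.  208.2] [36.5 37. ] 15.11
pin 121 [0.5575 0.177  0.1305] [557.8 176.9] [9.5 8.8] 43.97
```

Run:
```python
from h import *
W=np.load("topW.npy"); S=np.load("sideW.npy")
for X in (W,S):
    for (a,b,c,d) in [(.62,.80,.1,.3),(.45,.62,.32,.45),(.62,.75,-.05,.1)]:
        m=(X[...,0]>a)&(X[...,0]<b)&(X[...,1]>c)&(X[...,1]<d)&(X[...,2]>.12); P=X[m]
        if len(P): print((a,b,c,d),len(P),np.round(P.min(0),3),np.round(P.max(0),3),np.round(P[P[:,2].argmax()],3))
```

```text
(0.62, 0.8, 0.1, 0.3) 537 [0.703 0.188 0.12 ] [0.784 0.252 0.204] [0.74  0.218 0.204]
(0.45, 0.62, 0.32, 0.45) 240 [0.522 0.381 0.121] [0.601 0.45  0.149] [0.586 0.402 0.149]
(0.62, 0.75, -0.05, 0.1) 126 [0.686 0.018 0.123] [0.715 0.046 0.148] [0.691 0.035 0.148]
(0.62, 0.8, 0.1, 0.3) 520 [0.704 0.185 0.12 ] [0.788 0.299 0.203] [0.749 0.214 0.203]
(0.45, 0.62, 0.32, 0.45) 193 [0.522 0.376 0.12 ] [0.605 0.45  0.145] [0.598 0.443 0.145]
(0.62, 0.75, -0.05, 0.1) 133 [0.689 0.016 0.12 ] [0.716 0.047 0.147] [0.7   0.027 0.147]
```

Call:
{"method": "arm_command", "body": {"xyz": [[27,10,0],[27,10,0],[27,10,0],[27,9,0],[0,0,-30],[0,0,-30],[0,0,-20],[0,0,0],[0,0,0]], "spin": [0,0,0,0,0,0,0,0,0], "jaw": 0.3, "squeeze": 10}}

```text
time: 3.6
tool_pos: [0.56, 0.2538, 0.3654]
tool_rot: [3.141, -0.0, -0.003]
contact_force: [-0.2, -0.4, -0.3]
opening: 0.0597
grip_force: 0.0
```

Call:
{"method": "arm_command", "body": {"xyz": [[0,1.5,-20],[0,0,-20],[0,0,-14],[0,0,0],[0,0,0]], "spin": [0,0,0,0,0]}}

```text
time: 4.1
tool_pos: [0.56, 0.2565, 0.3125]
tool_rot: [-3.141, -0.002, -0.002]
contact_force: [-0.2, 0.6, -0.1]
opening: 0.0598
grip_force: 0.0
```

Call:
{"method": "arm_command", "body": {"xyz": [[0,0,0],[0,0,0],[0,0,0],[0,0,0],[0,0,0],[0,0,0]], "spin": [0,0,0,0,0,0], "jaw": -1, "squeeze": 8}}

```text
time: 4.7
tool_pos: [0.5594, 0.2568, 0.3107]
tool_rot: [3.141, 0.0, -0.001]
contact_force: [0.0, -1.8, -0.5]
opening: 0.0165
grip_force: 8.5
```

Call:
{"method": "arm_command", "body": {"xyz": [[9.7,-0.9,0],[9.3,-2,0],[8.9,-3,0],[8.6,-4.2,0],[7.9,-5.1,0],[7.3,-6,0],[6.6,-6.9,0],[5.6,-7.6,0],[4.8,-8.2,0],[3.7,-8.7,0],[2.2,-7.6,0],[1,-4,0],[0,0,0],[0,0,0]], "spin": [0,0,0,0,0,0,0,0,0,0,0,0,0,0]}}

```text
time: 6.1
tool_pos: [0.6355, 0.1923, 0.3111]
tool_rot: [3.141, -0.002, -0.001]
contact_force: [5.3, 1.0, 1.3]
opening: 0.0167
grip_force: 8.0
```

Call:
{"method": "arm_command", "body": {"xyz": [[0,-1.5,0],[0,0,0]], "spin": [0,0]}}

```text
time: 6.3
tool_pos: [0.6355, 0.1913, 0.3111]
tool_rot: [-3.141, -0.003, -0.001]
contact_force: [6.5, 1.3, -0.5]
opening: 0.0167
grip_force: 8.0
```

Call:
{"method": "arm_command", "body": {"xyz": [[0,0,0],[0,0,0],[0,0,0],[0,0,20],[0,0,30],[0,0,30],[-30,5,30],[-30,5,20],[-40,5,0],[-40,5,0],[-40,0,0],[0,0,0],[0,0,0]], "spin": [0,0,0,0,0,0,0,0,0,0,0,0,0], "jaw": 0.3}}

```text
time: 7.6
tool_pos: [0.4544, 0.2112, 0.4414]
tool_rot: [3.142, -0.001, -0.0]
contact_force: [0.3, 0.2, -0.5]
opening: 0.0594
grip_force: 0.0
```

Run:
```python
from h import *
s=observe(); print(s["time"],np.round(s["tool_pos"],4),np.round(s["tool_rot"],4))
c=read_camera("wrist"); save(c,"w3.png"); W=cloud(c); np.save("w3.npy",W); z=W[...,2]
def rep(n,lo,hi,b):
    m=(z>lo)&(z<hi)&(W[...,0]>b[0])&(W[...,0]<b[1])&(W[...,1]>b[2])&(W[...,1]<b[3]); m=cv2.morphologyEx(m.astype(np.uint8),cv2.MORPH_OPEN,np.ones((3,3)))>0; P=W[m]
    if len(P)<5: print(n,len(P)); return
    r=cv2.minAreaRect((P[:,:2]*1000).astype(np.float32)); print(n,len(P),np.round(np.median(P,0),4),np.round(r[0],1),np.round(r[1],1),round(r[2],2))
rep("port",.118,.1222,(.5,.6,.15,.29)); rep("knob",.145,.155,(.6,.67,.16,.24)); rep("pin",.1285,.14,(.53,.58,.15,.2)); rep("lid",.102,.108,(.4,.68,.1,.35))
b=(W[...,0]>.538)&(W[...,0]<.558)&(W[...,1]>.20)&(W[...,1]<.242)
m=(b&((z<.117)|np.isnan(z))); m=cv2.morphologyEx(m.astype(np.uint8),cv2.MORPH_OPEN,np.ones((3,3)))
n,l,st,ce=cv2.connectedComponentsWithStats(m); print(st,ce)
# slot px -> plane z=.12
M=np.array(c["world_from_camera"]); 
for k in range(1,n):
    ys,xs=np.where(l==k); d=np.stack([(xs-c["cx"])/c["fx"],-(ys-c["cy"])/c["fy"],-np.ones(len(xs))],-1)@M[:3,:3].T
    P=M[:3,3]+d*((.12-M[2,3])/d[:,2])[:,None]; r=cv2.minAreaRect((P[:,:2]*1000).astype(np.float32)); print(r)
u,v=300,100
cv2.imwrite("pics/w3c.png",cv2.resize(c["img"][0:260,180:460,::-1],(640,594)))
```

```text
7.6 [0.4544 0.2112 0.4414] [ 3.1415e+00 -9.0000e-04 -2.0000e-04]
port 5227 [0.5438 0.2261 0.1196] [549.2 214.8] [ 48.  104.1] 12.65
knob 0
pin 130 [0.5576 0.1769 0.1305] [557.7 177.1] [8.8 9.1] 88.55
lid 26089 [0.561  0.2365 0.1045] [548.  220.6] [178.6 158.8] 12.66
[[     0      0    640    480 306955]
 [   293    118     31     13    245]] [[319.51048199 239.59246144]
 [306.36734694 123.65714286]]
((547.6891479492188, 220.8746795654297), (7.254767417907715, 26.18732452392578), 12.184741973876953)
```

View pics/w3c.png

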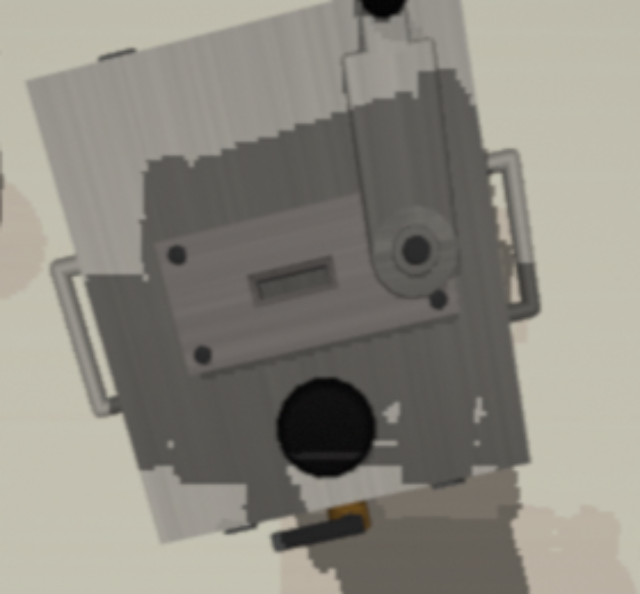

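The cover is fully aside, with its knob at crop (383,5), and the slot is open at crop (292,280). The slot is at (547.9, 220.7) mm with a yaw of 12.7°. Now I go for the gauge.

Call:
{"method": "arm_command", "body": {"xyz": [[0,-38,0],[0,-40,0],[0,-40,0],[0,-40,0],[0,-40,0],[10,-40,0],[15,-40,0],[15,-40,0],[15,-40,0],[15,-40,0],[12.5,-39.5,0],[0,0,-20],[0,0,-20],[0,0,0],[0,0,0]], "spin": [0,0,0,0,0,0,0,0,0,0,-1.3,0,0,0,0]}}

```text
time: 9.15
tool_pos: [0.538, -0.2271, 0.4005]
tool_rot: [-3.141, 0.001, -0.024]
contact_force: [-0.8, 0.1, 1.1]
opening: 0.0597
grip_force: 0.0
```

Run:
```python
from h import *
s=observe(); print(s["time"],np.round(s["tool_pos"],4),np.round(s["tool_rot"],4))
W=np.load("w1.npy"); P=W[205:285,325:370].reshape(-1,3); P=P[(P[:,2]>.02)]; print(P.min(0),P.max(0),P[P[:,2].argmax()])
```

```text
9.15 [ 0.538  -0.2271  0.4005] [-3.1414e+00  6.0000e-04 -2.4200e-02]
[ 0.42426821 -0.26503808  0.02001879] [ 0.45272387 -0.24523034  0.12312789] [ 0.43296854 -0.25316462  0.12312789]
```

Call:
{"method": "arm_command", "body": {"xyz": [[-0.5,0.5,-20],[0,0,-20],[0,0,-20],[0,0,-15],[0,0,0],[0,0,0]], "spin": [0,0,0,0,0,0]}}

```text
time: 9.75
tool_pos: [0.5375, -0.2261, 0.3271]
tool_rot: [3.14, -0.002, -0.023]
contact_force: [-0.7, -0.1, 0.9]
opening: 0.0597
grip_force: 0.0
```

Call:
{"method": "arm_command", "body": {"xyz": [[0,0,0],[0,0,0],[0,0,0],[0,0,0],[0,0,0],[0,0,0]], "spin": [0,0,0,0,0,0], "jaw": -1, "squeeze": 25}}

```text
time: 10.35
tool_pos: [0.537, -0.2258, 0.326]
tool_rot: [3.141, -0.0, -0.024]
contact_force: [0.8, 0.1, 2.0]
opening: 0.028
grip_force: 25.0
```

Call:
{"method": "arm_command", "body": {"xyz": [[0,0,10],[0,0,20],[0,0,20],[0,0,25],[0,0,25],[0,0,25],[0,0,25],[0,0,0],[0,0,0]], "spin": [0,0,0,0,0,0,0,0,0]}}

```text
time: 11.25
tool_pos: [0.5368, -0.2258, 0.4757]
tool_rot: [3.141, -0.0, -0.024]
contact_force: [-0.3, 0.5, -2.4]
opening: 0.0279
grip_force: 25.0
```

Call:
{"method": "arm_command", "body": {"xyz": [[0,20,0],[0,36,0],[0,36,0],[-10,36,0],[-10,36,0],[-10,36,0],[0,36,0],[0,36,0],[10,36,0],[10,36,0],[10,36,0],[5,36,0],[6,30.9,0],[0,0,0],[0,0,0],[0,0,0]], "spin": [0,0,0,2,2,2,2,2,2,2,0,0,0,0,0,0]}}

```text
time: 12.85
tool_pos: [0.5479, 0.2202, 0.4748]
tool_rot: [3.141, 0.002, 0.22]
contact_force: [-0.3, -0.7, -1.5]
opening: 0.0276
grip_force: 25.0
```

Run:
```python
from h import *
s=observe(); print(s["time"],np.round(s["tool_pos"],4),np.round(s["tool_rot"],4),s["opening"],s["grip_force"])
for n in ("side","top"):
    c=read_camera(n); W=cloud(c); save(c,n+"4.png")
    if n=="side": cv2.imwrite("pics/s4c.png",cv2.resize(c["img"][80:260,220:420,::-1],(640,576)))
    m=(abs(W[...,0]-.548)<.04)&(abs(W[...,1]-.2207)<.05)&(W[...,2]>.16)&(W[...,2]<.262); P=W[m]
    if len(P)<10: print(n,len(P)); continue
    for lo in (.165,.19,.215,.24):
        Q=P[(P[:,2]>=lo)&(P[:,2]<lo+.02)]
        if len(Q)>3: print(n,lo,len(Q),np.round(Q.mean(0),4),np.round(Q.min(0),4),np.round(Q.max(0),4))
    print(n,"lowest",P[:,2].min())
```

```text
12.85 [0.5479 0.2202 0.4748] [3.141e+00 2.000e-03 2.200e-01] 0.027596013378065505 24.99544233083725
side 0.165 23 [0.5461 0.2152 0.1786] [0.5426 0.2044 0.1688] [0.5517 0.2286 0.1846]
side 0.19 31 [0.5465 0.2142 0.1991] [0.5427 0.2034 0.1905] [0.5512 0.2292 0.2098]
side 0.215 36 [0.5459 0.2174 0.2254] [0.5419 0.2048 0.2152] [0.5502 0.2329 0.2346]
side 0.24 35 [0.5462 0.2141 0.25  ] [0.5418 0.2033 0.2406] [0.5516 0.2283 0.2597]
side lowest 0.16879022014954814
top 0.165 8 [0.5441 0.2128 0.1769] [0.5424 0.207  0.1716] [0.5465 0.2192 0.1843]
top 0.19 13 [0.5442 0.212  0.2006] [0.5424 0.2059 0.1907] [0.5465 0.2187 0.2089]
top lowest 0.17159852938615194
```

View pics/s4c.png

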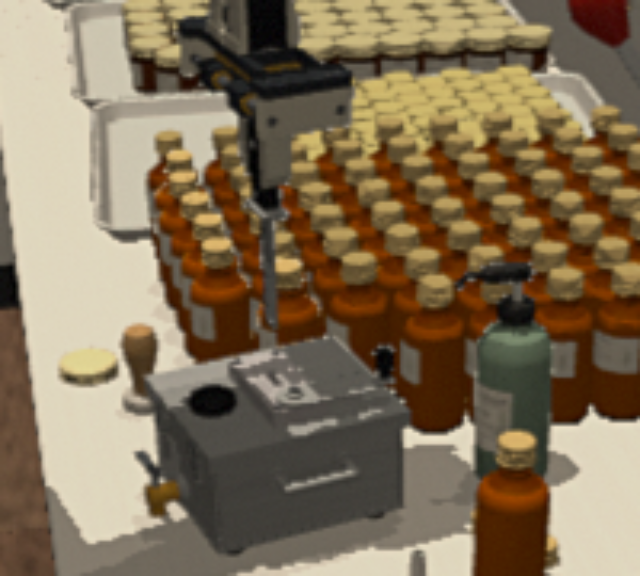

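The side view shows the blade hanging plumb, at (270,270) in the crop, above the open port. Lowering in stages.

Call:
{"method": "arm_command", "body": {"xyz": [[0,0.7,-15],[0,0,-15],[0,0,-10],[0,0,-5],[0,0,-5],[0,0,-5],[0,0,0],[0,0,0]], "spin": [0,0,0,0,0,0,0,0]}}

```text
time: 13.75
tool_pos: [0.548, 0.2217, 0.421]
tool_rot: [3.142, -0.0, 0.221]
contact_force: [0.1, 0.8, -0.8]
opening: 0.028
grip_force: 25.0
```

Call:
{"method": "arm_command", "body": {"xyz": [[0,-0.3,-5],[0,0,-5],[0,0,-5],[0,0,0]], "spin": [0,0,0,0]}}

```text
time: 14.15
tool_pos: [0.5478, 0.2214, 0.4047]
tool_rot: [3.141, 0.002, 0.221]
contact_force: [-0.0, 0.2, -1.0]
opening: 0.0276
grip_force: 25.0
```

Tip is inside the slot without force. Continue down.

Call:
{"method": "arm_command", "body": {"xyz": [[0,0,-10],[0,0,-10],[0,0,-10],[0,0,-10],[0,0,-10],[0,0,-10],[0,0,-8],[0,0,0],[0,0,0]], "spin": [0,0,0,0,0,0,0,0,0]}}

```text
time: 15.05
tool_pos: [0.5481, 0.2214, 0.3378]
tool_rot: [3.141, -0.0, 0.221]
contact_force: [-0.4, -0.4, -1.1]
opening: 0.028
grip_force: 25.0
```

Call:
{"method": "arm_command", "body": {"xyz": [[0,0,-3],[0,0,-3],[0,0,-2],[0,0,0],[0,0,0]], "spin": [0,0,0,0,0]}}

```text
time: 15.55
tool_pos: [0.548, 0.2214, 0.3298]
tool_rot: [3.142, 0.0, 0.221]
contact_force: [-0.1, -0.2, -0.9]
opening: 0.028
grip_force: 25.0
```

Call:
{"method": "arm_command", "body": {"xyz": [[0,0,-2],[0,0,-1],[0,0,-1],[0,0,0],[0,0,0]], "spin": [0,0,0,0,0]}}

```text
time: 16.05
tool_pos: [0.548, 0.2214, 0.326]
tool_rot: [3.141, -0.0, 0.221]
contact_force: [-1.2, 0.3, 2.1]
opening: 0.0282
grip_force: 25.0
```

Call:
{"method": "arm_command", "body": {"xyz": [[0,0,-0.7],[0,0,-0.6],[0,0,0],[0,0,0]], "spin": [0,0,0,0]}}

```text
time: 16.45
tool_pos: [0.5478, 0.2214, 0.326]
tool_rot: [3.141, -0.001, 0.221]
contact_force: [-4.5, -0.7, 10.0]
opening: 0.0276
grip_force: 25.0
```

Seated: the contact rose to 10 N at the expected height. Drawing the gauge out and going to the stand, where I'll lay the blade over the fixed mouth to pivot it level in the pads.

Call:
{"method": "arm_command", "body": {"xyz": [[0,0,0],[0,0,5],[0,0,15],[0,0,20],[0,0,20],[0,0,20],[0,0,20],[0,0,20],[0,0,20],[0,0,13],[0,0,0],[0,0,0]], "spin": [0,0,0,0,0,0,0,0,0,0,0,0]}}

```text
time: 17.65
tool_pos: [0.548, 0.2214, 0.4768]
tool_rot: [3.141, 0.001, 0.221]
contact_force: [-0.4, 0.2, -1.5]
opening: 0.0282
grip_force: 25.0
```

Call:
{"method": "arm_command", "body": {"xyz": [[0,-20,0],[0,-36,0],[-5,-36,0],[-10,-36,0],[-10,-36,0],[-10,-36,0],[-5,-36,0],[0,-36,0],[0,-36,0],[0,-36,0],[0,-36,0],[0,-36,0],[0,-31,0],[0,0,0],[0,0,0]], "spin": [0,0,0,-2,-2,-2,-2,-2,-2,-2,0,0,0,0,0]}}

```text
time: 19.15
tool_pos: [0.5079, -0.226, 0.476]
tool_rot: [-3.14, 0.002, -0.025]
contact_force: [0.0, 0.0, -1.5]
opening: 0.0278
grip_force: 25.0
```

Call:
{"method": "arm_command", "body": {"xyz": [[0,0,-20],[0,0,-20],[0,0,-20],[0,0,-16],[0,0,0],[0,0,0]], "spin": [0,0,0,0,0,0]}}

```text
time: 19.75
tool_pos: [0.5082, -0.2247, 0.4016]
tool_rot: [-3.141, 0.0, -0.022]
contact_force: [0.3, -0.5, -0.4]
opening: 0.0278
grip_force: 25.0
```

Call:
{"method": "arm_command", "body": {"xyz": [[5,0,0],[5,0,0],[5,0,0],[5,0,0],[5,0,0],[5,0,0],[0,0,0]], "spin": [0,0,0,0,0,0,0], "squeeze": 7}}

```text
time: 20.45
tool_pos: [0.5386, -0.2256, 0.4012]
tool_rot: [-3.142, -0.0, -0.023]
contact_force: [0.1, -0.0, -0.8]
opening: 0.0277
grip_force: 7.0
```

```bash
cat > tilt.py <<'E'
from h import *
s=observe(); print(s["time"],np.round(s["tool_pos"],4),np.round(s["contact_force"],1)); g=s["tool_pos"]-[0,0,.159]
import sys
c=read_camera("side"); W=cloud(c); save(c,sys.argv[1])
P=W.reshape(-1,3); P=P[np.isfinite(P).all(1)]
r=np.hypot(P[:,0]-g[0],P[:,2]-g[2]); m=(abs(P[:,1]-g[1])<.016)&(r>.055)&(r<.15)&(P[:,0]<g[0]+.03)&(P[:,2]<g[2]+.03)
if len(sys.argv)>2: m&=(P[:,2]>.1235)
Q=P[m][:,[0,2]]
a=np.degrees(np.arctan2(g[0]-Q[:,0],g[2]-Q[:,1])); rr=r[m]
for lo in (.055,.075,.095,.115,.13): 
    k=(rr>=lo)&(rr<lo+.02); print(lo,k.sum(),np.round(np.percentile(a[k],[10,50,90]),1) if k.sum() else "")
E
python3 tilt.py t5.png
```

```text
20.45 [ 0.5386 -0.2256  0.4012] [ 0.1 -0.  -0.8]
0.055 34 [ 8.8 11.  11.7]
0.075 40 [ 9.  10.3 11.1]
0.095 40 [ 8.7  9.9 10.4]
0.115 150 [-4.5  2.8  9.8]
0.13 51 [-1.2  8.   9.7]
```

Pivoting works (about 9°). Continue.

Call:
{"method": "arm_command", "body": {"xyz": [[7,0,0],[7,0,0],[6,0,-6],[6,0,-6],[6,0,-6],[6,0,-6],[6,0,-6],[6,0,-6],[6,0,-6],[6,0,-6],[6,0,-6],[6,0,-6],[0,0,0],[0,0,0]], "spin": [0,0,0,0,0,0,0,0,0,0,0,0,0,0]}}

```text
time: 21.9
tool_pos: [0.6121, -0.2255, 0.3411]
tool_rot: [-3.141, 0.0, -0.024]
contact_force: [0.1, -0.0, -1.0]
opening: 0.0282
grip_force: 7.0
```

```bash
python3 tilt.py t6.png
```

```text
21.9 [ 0.6121 -0.2255  0.3411] [ 0.1 -0.  -1. ]
0.055 80 [59.3 61.7 63.4]
0.075 121 [45.8 59.2 60.9]
0.095 121 [44.9 57.8 59.4]
0.115 114 [39.  57.2 58.4]
0.13 114 [34.9 56.8 57.8]
```

Call:
{"method": "arm_command", "body": {"xyz": [[1,0,-6],[1,0,-6],[1,0,-6],[1,0,-6],[0,0,-6],[0,0,-6],[0,0,-6],[0,0,-5],[0,0,-4],[0,0,0],[0,0,0]], "spin": [0,0,0,0,0,0,0,0,0,0,0]}}

```text
time: 23.05
tool_pos: [0.6159, -0.2256, 0.2902]
tool_rot: [-3.141, 0.0, -0.024]
contact_force: [-0.8, -0.4, -1.1]
opening: 0.0278
grip_force: 7.0
```

```bash
python3 tilt.py t7.png 1
python3 - <<'E'
import cv2
i=cv2.imread("pics/t7.png"); cv2.imwrite("pics/t7c.png",cv2.resize(i[200:380,240:440],(640,576)))
E
```

```text
23.05 [ 0.6159 -0.2256  0.2902] [-0.8 -0.4 -1.1]
0.055 104 [ 87.4  90.  100.7]
0.075 78 [85.7 86.8 88.6]
0.095 25 [85.8 86.1 86.8]
0.115 0 
0.13 0
```

View pics/t7c.png

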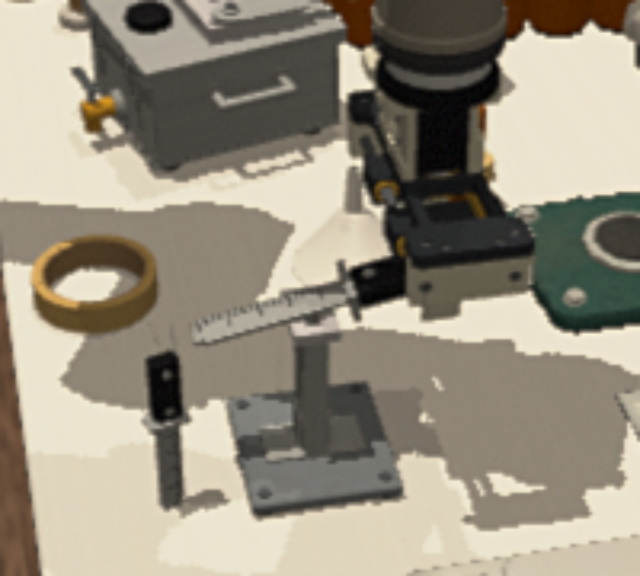

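The blade (crop 195–345, 290–340) lies across the stand's mouth, trailing towards −x and still slightly tip-down. I'll lower until it lies flat.

Call:
{"method": "arm_command", "body": {"xyz": [[0,0,-2],[0,0,-2],[0,0,-2],[0,0,-1.5],[0,0,0],[0,0,0]], "spin": [0,0,0,0,0,0]}}

```text
time: 23.7
tool_pos: [0.6159, -0.2256, 0.2828]
tool_rot: [-3.142, 0.0, -0.024]
contact_force: [0.7, -0.6, 0.0]
opening: 0.028
grip_force: 7.0
```

Call:
{"method": "arm_command", "body": {"xyz": [[0,0,-0.7],[0,0,-0.6],[0,0,0],[0,0,0]], "spin": [0,0,0,0]}}

```text
time: 24.1
tool_pos: [0.616, -0.2256, 0.2817]
tool_rot: [3.141, -0.0, -0.024]
contact_force: [0.8, 0.2, 0.7]
opening: 0.0283
grip_force: 7.0
```

```bash
cat > lev.py <<'E'
from h import *
s=observe(); print(s["time"],np.round(s["tool_pos"],4),np.round(s["contact_force"],1)); g=s["tool_pos"]-[0,0,.159]
for n in ("side","top"):
    c=read_camera(n); W=cloud(c); save(c,n+"_%d.png"%(s["time"]*100))
    P=W.reshape(-1,3); P=P[np.isfinite(P).all(1)]
    d=g[0]-P[:,0]; m=(abs(P[:,1]-g[1])<.010)&(d>.055)&(d<.14)&(abs(P[:,2]-g[2])<.02); Q=P[m]
    A=np.c_[Q[:,0]-g[0],Q[:,1]-g[1],np.ones(len(Q))]; k=np.ones(len(Q),bool)
    for _ in range(6):
        f=np.linalg.lstsq(A[k],Q[k,2],rcond=None)[0]; k=abs(A@f-Q[:,2])<.002
    print(n,k.sum(),len(Q),"slope deg along/across",np.round(np.degrees(f[:2]),2),"z at grasp",round(f[2],4),"g",round(g[2],4))
E
python3 lev.py
```

```text
24.1 [ 0.616  -0.2256  0.2817] [0.8 0.2 0.7]
side 209 297 slope deg along/across [6.87 0.57] z at grasp 0.1358 g 0.1227
top 0 0 slope deg along/across [0. 0.] z at grasp 0.0 g 0.1227
```

Run:
```python
from h import *
s=observe(); g=s["tool_pos"]-[0,0,.159]; print(g)
c=read_camera("side"); W=cloud(c); save(c,"x8.png"); cv2.imwrite("pics/x8c.png",cv2.resize(c["img"][250:340,280:400,::-1],(800,600),interpolation=cv2.INTER_CUBIC))
P=W.reshape(-1,3); P=P[np.isfinite(P).all(1)]
for d in np.arange(-.02,.18,.006):
    m=(abs(P[:,1]-g[1])<.03)&(abs(g[0]-P[:,0]-d)<.003)&(P[:,2]>.1)&(P[:,2]<.17); Q=P[m]
    if len(Q): print(round(d,3),len(Q),"z",np.round(np.percentile(Q[:,2],[2,50,98]),4),"y",np.round(np.percentile(Q[:,1],[2,98]),3))
```

```text
[ 0.61601691 -0.22560502  0.12267973]
-0.008 4 z [0.1069 0.117  0.1666] y [-0.254 -0.209]
-0.002 5 z [0.1122 0.1156 0.1698] y [-0.252 -0.204]
0.004 7 z [0.1057 0.1152 0.1206] y [-0.254 -0.245]
0.01 11 z [0.1061 0.1117 0.124 ] y [-0.254 -0.24 ]
0.016 3 z [0.1396 0.14   0.1404] y [-0.232 -0.227]
0.022 33 z [0.1236 0.1373 0.1418] y [-0.24  -0.223]
0.028 41 z [0.1224 0.1378 0.1409] y [-0.241 -0.215]
0.034 38 z [0.1246 0.1374 0.1415] y [-0.241 -0.215]
0.04 47 z [0.1214 0.136  0.1405] y [-0.241 -0.215]
0.046 36 z [0.1228 0.1361 0.1389] y [-0.241 -0.216]
0.052 39 z [0.1187 0.1351 0.1397] y [-0.247 -0.208]
0.058 60 z [0.1195 0.133  0.1398] y [-0.247 -0.207]
0.064 37 z [0.1158 0.127  0.1306] y [-0.251 -0.203]
0.07 50 z [0.113  0.1223 0.1296] y [-0.253 -0.202]
0.076 69 z [0.1012 0.1208 0.1284] y [-0.252 -0.204]
0.082 58 z [0.1001 0.1216 0.1282] y [-0.252 -0.201]
0.088 60 z [0.1035 0.1215 0.1271] y [-0.252 -0.202]
0.094 43 z [0.1137 0.1212 0.1272] y [-0.25  -0.203]
0.1 26 z [0.1207 0.1235 0.1261] y [-0.237 -0.213]
0.106 25 z [0.1193 0.1231 0.1258] y [-0.236 -0.214]
0.112 27 z [0.119  0.1219 0.125 ] y [-0.238 -0.212]
0.118 25 z [0.1182 0.1211 0.1238] y [-0.237 -0.209]
0.124 26 z [0.1182 0.1212 0.1236] y [-0.238 -0.212]
0.13 25 z [0.1154 0.1192 0.1226] y [-0.236 -0.213]
0.136 25 z [0.1163 0.12   0.1226] y [-0.236 -0.213]
0.142 26 z [0.1156 0.1186 0.1208] y [-0.235 -0.211]
0.148 27 z [0.1138 0.1177 0.1211] y [-0.235 -0.212]
0.154 18 z [0.114  0.1172 0.1204] y [-0.233 -0.215]
0.172 4 z [0.1178 0.1223 0.1233] y [-0.255 -0.251]
0.178 5 z [0.1198 0.1208 0.1229] y [-0.253 -0.248]
```

View pics/x8c.png

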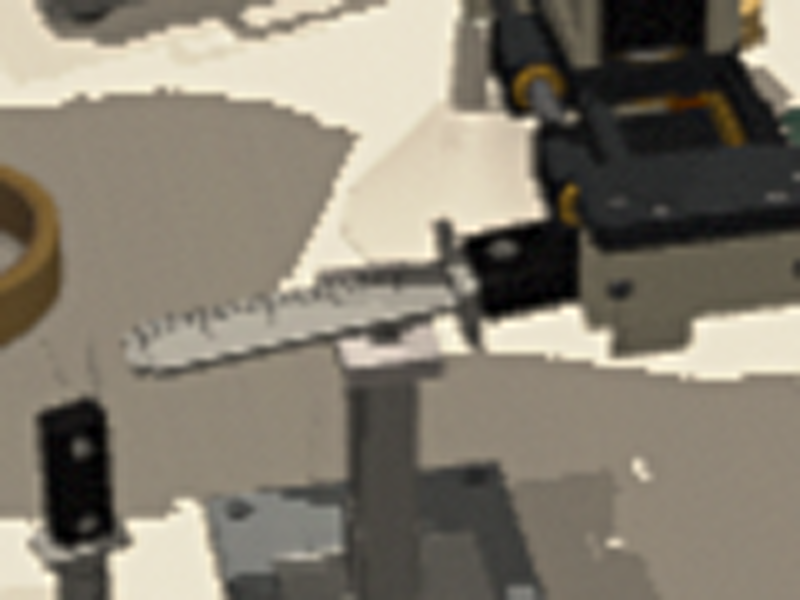

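The blade has reached about 7° tip-down and slid about 11 mm out in the pads. The stop is at d≈52–58 mm, clear of the mouth, which starts at d=64. I'll lower further in small steps.

Call:
{"method": "arm_command", "body": {"xyz": [[0,0,-1.5],[0,0,-1.5],[0,0,-1.5],[0,0,-1.5],[0,0,0],[0,0,0]], "spin": [0,0,0,0,0,0]}}

```text
time: 24.85
tool_pos: [0.6159, -0.2256, 0.2754]
tool_rot: [-3.142, 0.0, -0.024]
contact_force: [1.2, -0.0, -0.4]
opening: 0.0282
grip_force: 7.0
```

```bash
python3 lev.py
```

```text
24.85 [ 0.6159 -0.2256  0.2754] [ 1.2 -0.  -0.4]
side 210 283 slope deg along/across [3.08 0.17] z at grasp 0.1294 g 0.1164
top 0 0 slope deg along/across [0. 0.] z at grasp 0.0 g 0.1164
```

Call:
{"method": "arm_command", "body": {"xyz": [[0,0,-1.5],[0,0,-1.5],[0,0,-1],[0,0,-0.7],[0,0,0],[0,0,0]], "spin": [0,0,0,0,0,0]}}

```text
time: 25.55
tool_pos: [0.616, -0.2256, 0.2709]
tool_rot: [3.142, -0.0, -0.024]
contact_force: [0.4, 0.4, 0.8]
opening: 0.0278
grip_force: 7.0
```

```bash
python3 lev.py
```

```text
25.55 [ 0.616  -0.2256  0.2709] [0.4 0.4 0.8]
side 216 285 slope deg along/across [0.88 1.93] z at grasp 0.1258 g 0.1119
top 0 0 slope deg along/across [0. 0.] z at grasp 0.0 g 0.1119
```

Call:
{"method": "arm_command", "body": {"xyz": [[0,0,-0.7],[0,0,-0.7],[0,0,0],[0,0,0]], "spin": [0,0,0,0]}}

```text
time: 26.05
tool_pos: [0.616, -0.2256, 0.2696]
tool_rot: [3.141, -0.0, -0.024]
contact_force: [0.2, 0.2, 1.0]
opening: 0.0279
grip_force: 7.0
```

```bash
python3 lev.py
```

```text
26.05 [ 0.616  -0.2256  0.2696] [0.2 0.2 1. ]
side 208 281 slope deg along/across [-0.58  4.3 ] z at grasp 0.1238 g 0.1106
top 0 0 slope deg along/across [0. 0.] z at grasp 0.0 g 0.1106
```

Call:
{"method": "arm_command", "body": {"xyz": [[0,0,0],[0,0,0],[0,0,0],[0,0,0],[0,0,3],[0,0,7],[0,0,15],[0,0,20],[0,0,25],[0,0,25],[0,0,25],[0,0,25],[0,0,25],[0,0,20],[0,0,10],[0,0,0],[0,0,0],[0,0,0],[0,0,0]], "spin": [0,0,0,0,0,0,0,0,0,0,0,0,0,0,0,0,0,0,0], "squeeze": 50}}

```text
time: 28.05
tool_pos: [0.616, -0.2256, 0.4682]
tool_rot: [-3.141, 0.002, -0.024]
contact_force: [0.5, -0.5, -0.5]
opening: 0.0275
grip_force: 50.0
```

```bash
python3 lev.py
python3 - <<'E'
import cv2,glob
i=cv2.imread(sorted(glob.glob("pics/side_*.png"))[-1]); cv2.imwrite("pics/f.png",i)
E
```

```text
28.05 [ 0.616  -0.2256  0.4682] [ 0.5 -0.5 -0.5]
side 230 264 slope deg along/across [0.08 1.91] z at grasp 0.3235 g 0.3092
top 0 0 slope deg along/across [0. 0.] z at grasp 0.0 g 0.3092
```

View pics/f.png

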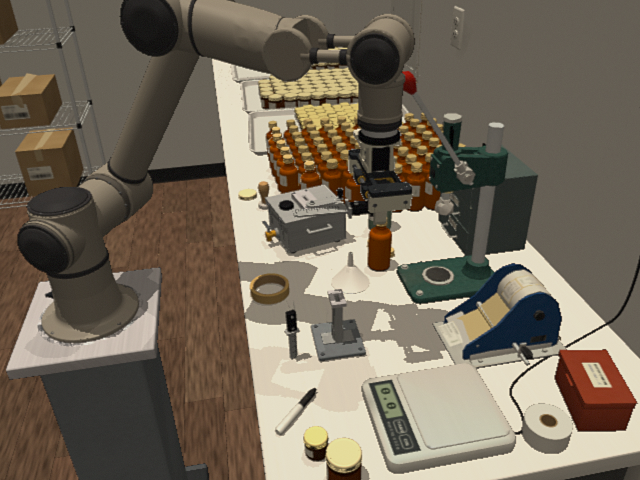

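The picture shows the gauge held level (blade at about 300–350, 207), the bench things undisturbed and the stand empty. The measured slope is 0.1° at z ≈ 0.32 m. Handing in.

```bash
python3 -c "
from cell import *
print(hand_in())"
```

```text
the job is handed in; nothing more can be done
None
```

The job is handed in at about 28 s: I swung the cover fully aside, seated the gauge's stop on the port (10 N contact) and drew it out, and the arm now holds it level (0.1° slope), flat face up, about 0.32 m above the bench.

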